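Start the loaded microcentrifuge

ROBOT

A 6-joint arm with a two-finger parallel gripper is mounted at the origin on the work surface. World frame = base frame: x ahead of the robot, y to its left, z up, the work surface at z = 0. Lengths are in m, angles in rad, forces in N, time in s.
With the tool pointing down it reaches from about 0.35 to 0.875 m from the base axis. Payload 4.2 kg.
Tool frame: the origin (TCP) lies midway between the tips of the shut fingers; the grasp point (between the pads) lies 19 mm behind it; z points along the fingers, y is the line along which they close (so a half turn about z gives the same grasp; the last joint's range is limited). The gripper opens to 85 mm and grips with 20 to 120 N. Pads are 22 mm wide; open, the fingers measure 114 mm over their backs; the gripper's body (76 mm by 85 mm) begins 54 mm behind the grasp point. The pads swing forward as they close: fully open they stand 13 mm farther back than shut.
Start: joints at [-1.065, 0.385, 0.008, 0, -1.194, -0.259], TCP at [0.153, -0.606, 0.231] pointing down, gripper open.
Joint ranges: [-3.14, 3.14], [-1.21, 2.06], [-1.07, 1.41], [-3.16, 2.05], [-2.99, -0.16], [-3.1, 3.1]. Speed limits (rad/s): [2.79, 2.79, 3.14, 3.14, 3.14, 3.14].

INTERFACE

Orientations are given as a rotation vector (axis times angle).
In Python, from plant import * gives the robot as it stands. Calls block until the motion is done:
- goto(position, orientation): joint-space move of the TCP to a pose.
- move_straight(position, velocity=0.15, rotation=None, force_limit=None): straight line of the TCP; rotation=None keeps the orientation; velocity is the mean speed in m/s. With force_limit (N) it stops when the force on the tool has changed by that much, and returns True; else False.
- movej(angles): joint-space move.
- open_gripper() and clamp(grip_force=None): open the fingers fully, or close them until they stop; grip_force is the grip in N (None keeps the last).
- sleep(seconds).
- solve_ik(position, orientation): joint angles nearest the present ones, or None.
- get_obs(): the state.
- read_camera(name): name is "side" or "top"; returns a dict with "color" (480x640x3 uint8, red, green, blue), "z_map" (480x640 float32, m along the optical axis (not along the pixel's ray), 0 where there is no reading), "K" (3x3 intrinsics, pixels), "k1" (the pictures are not rectified: a ray, as slopes to the right and down, at radius r is drawn at 1 + k1 r^2 times it, then the intrinsics apply), "origin" and "rotation" of the camera in the world. Camera axes: x right, y down, z forward; pixel columns grow to the right and rows downward; lengths in m; the calibration is good to about 2 mm. A picture is of the moment at which its call begins.
A pose or a line that the arm cannot do raises MotionError and nothing moves.
- close_job(): hands the job in; it is judged then, once.
The state is a dict: "clock": time; "qpos": joint angles; "joint_velocities": joint speeds; "tau": joint torques, N m; "ee_pos": TCP position; "tool_rot": TCP orientation; "wrist_force": force on the tool from outside, world axes, zero at the start; "ft_torque": the same for the moment, N m; "width": finger opening in m; "grip_force": force on a finger pad.
Only numpy, scipy, OpenCV 4.12 (cv2) and the standard library are available. Lean on these libraries where they do the work, as an engineer would, in place of code of your own. Each camera call takes 0.05 s, during which the arm holds its last target. There are 200 camera calls.

TASK

The rotor of the bench microcentrifuge is loaded and its time and speed are set: start the run. First switch the power on by pressing in the proud upper half of the black rocker until it stops, next push the lid gently down until it lies fully shut, and only then press the round START key fully in and let go. Leave the square STOP key, the two setting knobs and the rotor alone, do not push the lid further open, and leave the tubes, racks and other things on the bench where they stand.

Things in the scene. Friction and masses are not known exactly. Their poses are not given: they have to be found in the camera images.
- centrifuge: White bench microcentrifuge, fixed, 280 deep x 250 wide x 140 mm high (156 to the top of the shut lid). Origin: centre of its underside; x from its front to its back (away from the robot at yaw 0), y left, z up. The front 95 mm of its top is the grey control panel, rising from 85 mm high in front to 130 mm at the lid (slope 0.442 rad); behind it a round chamber 150 mm wide, lid hinged at the back.
- power (a joint): Power switch: black rocker at the panel's right end, 36 mm along the slope x 24 mm, in a low metal bezel 48 x 34 mm. 0 rad = off: the upper half (nearer the lid) stands proud. Pressing that half about 5 mm to its stop gives 0.32 = on: it then lies parallel to the panel, 8 mm off it, and the lower half stands proud. About 3 N moves it; it stays where it is left.
- power_proud (a point): Middle of the face of the rocker's upper half (the half to press), 13 mm from the rocker's pivot; moves with the rocker. While off, its x and z axes are those of the panel: x up the slope, z square out of the panel.
- lid (a joint): Lid angle: 0 rad = shut, lying flush on its seat; larger = open (starts 0.75 to 1.05; stop at 1.45). The stiff hinge holds it wherever it is left; closing it takes 1 to 5 N near the front edge.
- lid_hinge (a point): Middle of the lid's hinge line, at the back, 140 mm above the bench. Turns with the lid: x from its front edge to the hinge, y along the hinge, z out of the outer face, which looks up and back while open. The lid is a plate 168 mm from hinge to front edge, 210 wide, 16 thick (hinge line at its lower face), with a clear round window 100 mm wide and a 10 mm grip lip at the front.
- lid_push (a point): Point on the lid's outer face, in the middle of its width, 140 mm from the hinge line (28 mm from the front edge); a place to push it down.
- start (a joint): START key: the round white key, 26 mm in diameter, on the panel between rocker and square key. Slides square into the panel: 0 m = up, 0.004 = fully in. Springy: 1 N starts it, 5 N holds it fully in; it comes back up by itself.
- start_top (a point): Centre of the START key's face, 9 mm out of the panel when up; z square out of the panel, x up the slope.
- stop (a joint): STOP key: the square white key, 20 x 20 mm, 48 mm to the left of START. Same travel and spring. Not to be pressed.
- stop_top (a point): Centre of the STOP key's face, 9 mm out of the panel.
- knob_time (a joint): Black round setting knob (24 mm wide, 14 mm high) left of the STOP key: the spin time, already set. Value in rad, 0 as set.
- knob_time_top (a point): Centre of the time knob's face.
- knob_speed (a joint): Black round setting knob, same size, at the left end of the panel: the speed, already set. Value in rad, 0 as set.
- knob_speed_top (a point): Centre of the speed knob's face.
- rotor: Aluminium rotor, 134 mm wide, loaded with twelve capped micro tubes, inside the chamber; its top is 11 mm below the closed lid. Origin: centre of its underside.
- tube_rack: Bystander: white rack full of blood tubes, 172 x 109 mm, 93 mm high to the caps. Origin: centre of its underside, as for all bystanders.
- short_rack: Bystander: small yellow rack, some tubes, 109 x 67 mm, 93 mm high.
- micro_rack: Bystander: low blue block of micro tubes, 70 x 100 x 36 mm, close on the machine's left.
- tube_stand: Bystander: one white-capped tube in a round steel stand 48 mm wide, 101 mm high, close on the machine's right, beside the power switch.
- marker: Bystander: black marker pen, 115 mm long, 12 mm thick, lying in front of the machine.
- specimen_cup: Bystander: clear specimen cup with white lid, 56 mm wide, 70 mm high.
- gel_bottle: Bystander: clear hand-gel bottle, 60 mm wide, 150 mm high.
- bench_timer: Bystander: white bench timer, 60 x 60 x 20 mm.

How it is judged:
On the way, in this order (a step that is already met when the one before it is completed fails the run):
1. the power rocker is pressed on (value of joint power above 0.24 rad), for 0.1 s.
2. the lid is pushed fully shut, with the power on (value of joint lid below 0.03 rad and value of joint power above 0.24 rad), for 0.2 s.
3. the START key is pressed in, with the lid shut and the power on (all of step 2 and value of joint start above 0.003 m), for 0.1 s.
At the end, for the whole second after the job is handed in: The power rocker is on (over 0.24 of its 0.32 rad), the lid lies shut and still (under 0.03 rad, 5 mm at its front edge), and the START and STOP keys are up (within 1 mm) (all of step 2 and value of joint each of stop, start below 0.001 m and velocity of joint lid between -0.05 and 0.05 rad/s); the robot touches nothing.
It fails at once if out of order: START is pressed before the power is on and the lid shut, or the lid is lowered below 0.35 rad before the power is on ((value of joint start above 0.002 m and (value of joint lid above 0.06 rad or value of joint power below 0.2 rad)) or (value of joint lid below 0.35 rad and value of joint power below 0.2 rad)).
It fails at once if the STOP key is pressed (over 2 mm) or a setting knob is turned (over 0.2 rad) (value of joint stop above 0.002 m or value of joint any of knob_time, knob_speed above 0.2 rad or value of joint any of knob_time, knob_speed below -0.2 rad).
It fails at once if the lid is lifted or pushed further open (over 1.2 rad), or slammed (closing faster than 4 rad/s) (value of joint lid above 1.2 rad or velocity of joint lid below -4 rad/s).
It fails at once if the robot touches the rotor (over 2 N) (contact force between any of the arm, the fingers and rotor above 2 N).
It fails at once if a thing on the bench is shifted by more than 20 mm, lifted or tipped (distance of any of tube_rack, short_rack, micro_rack, tube_stand, marker, specimen_cup, gel_bottle, bench_timer from where it was at the start of the episode above 0.02 m or angle between any of tube_rack, short_rack, micro_rack, tube_stand, marker, specimen_cup, gel_bottle, bench_timer's own z axis and vertical above 0.3 rad).
It also fails if it takes over 51 s, if anything falls off the work surface, if the arm or the gripper's body presses on something with over 40 N, if the wrist force passes 120 N, or if a joint passes its speed limit or range.

## Working session

There is one attempt and no reset: what is moved stays moved. The work goes in short steps, each a Python script; the robot and the scene stay as the last script left them, time stands still between calls to the robot, and variables do not carry over. Pictures are saved under pics/ and viewed, at most 10 in all, crops included, and the job is handed in when it is done.

```bash
mkdir -p pics
cat > h.py <<'E'
import numpy as np, cv2
from plant import *
def cam(n):
    c=read_camera(n); np.savez(f'{n}.npz',**{k:np.array(v) for k,v in c.items()}); return c
def load(n): return dict(np.load(f'{n}.npz'))
def rays(c,px):
    px=np.atleast_2d(np.array(px,float)); K=c['K']
    D=np.array([float(c['k1']),0,0,0,0])
    u=cv2.undistortPoints(px[:,None],K,D)[:,0]
    return np.c_[u,np.ones(len(u))]
def pts(c,px):  # via depth
    px=np.atleast_2d(px).astype(int); r=rays(c,px); z=c['z_map'][px[:,1],px[:,0]]
    return (r*z[:,None])@c['rotation'].T+c['origin']
E
python3 - <<'E'
from h import *
for n in("top","side"):
    c=cam(n); cv2.imwrite(f'pics/{n}0.png',c['color'][...,::-1]); print(n,c['K'].tolist(),c['k1'],c['origin'],np.array(c['rotation']).tolist())
print(get_obs())
E
```

```text
top [[506.40015777677786, 0.0, 317.20831301802724], [0.0, 506.40015777677786, 234.50970038159062], [0.0, 0.0, 1.0]] -0.0016837831776397982 [0.46671215 0.00636471 1.29714485] [-2.1938730002967666, 2.183991222040958, -0.06563780576580924]
side [[434.49427185947377, 0.0, 310.53906628196427], [0.0, 434.49427185947377, 236.00112979661947], [0.0, 0.0, 1.0]] -0.05428696360309191 [0.24811058 0.66230484 0.90040387] [-0.5660010132553595, 2.7282904693098198, -1.040172875916609]
{'clock': 0.1, 'qpos': array([-1.06538388e+00,  3.85468018e-01,  6.73894072e-03, -4.38488070e-04,
       -1.19401995e+00, -2.58573079e-01]), 'joint_velocities': array([ 0.00164591, -0.00125548,  0.0035503 ,  0.00236255,  0.00107119,
       -0.00018841]), 'tau': array([-7.42512093e-04, -3.93318129e+01,  1.88929439e+01,  4.19800624e+00,
       -2.59911620e-03,  9.26115462e-06]), 'ee_pos': array([ 0.15257788, -0.60553401,  0.23032828]), 'tool_rot': array([ 3.86455439e-01, -3.11737869e+00, -3.08452353e-03]), 'wrist_force': array([-0.48220126,  0.47723177,  0.13169257]), 'ft_torque': array([ 0.02644316, -0.04640848,  0.04299377]), 'grip_force': 0.0, 'width': 0.08537004828146676}
```

View pics/top0.png

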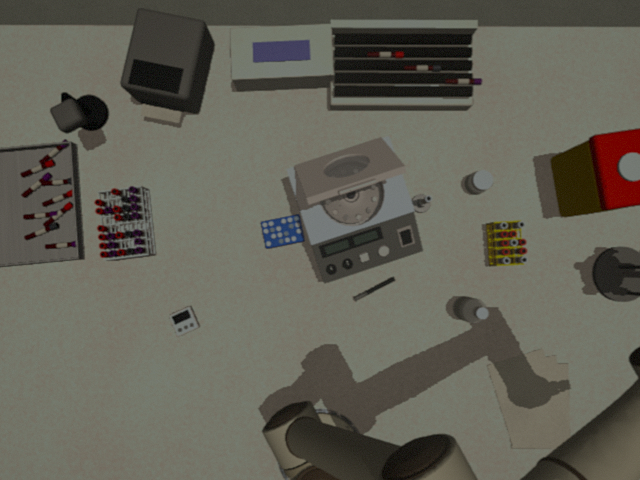

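View pics/side0.png

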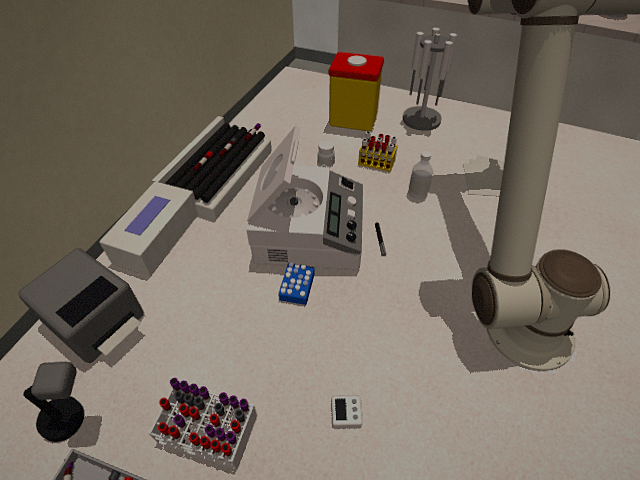

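The top view shows the machine centred near (350,215). The rocker is at about (405,237), START (383,252), STOP (364,257), and the knobs (347,264) and (331,268). The tube stand is at (422,203) and the marker at (374,289). In the side view the lid is open at (275,180) and the panel is at (345,215).

```bash
sed -i "s/c=read_camera(n);/c=read_camera(n); c['rotation']=cv2.Rodrigues(np.array(c['rotation'],float))[0];/" h.py
cat > m.py <<'E'
from plant import *
E
python3 - <<'E'
from h import *
for n,(a,b,w,h) in dict(top=(280,125,160,160),side=(235,120,150,160)).items():
    c=load(n)
    c['rotation']=cv2.Rodrigues(np.ravel(c['rotation']))[0] if c['rotation'].size==3 else c['rotation']
    np.savez(f'{n}.npz',**c)
    im=c['color'][b:b+h,a:a+w,::-1]; im=cv2.resize(im,None,fx=3.7,fy=3.7,interpolation=cv2.INTER_CUBIC)
    im=np.clip(im.astype(float)*1.5,0,255).astype(np.uint8)
    cv2.imwrite(f'pics/{n}c.png',im)
c=load('top'); print(pts(c,[(405,237),(383,252),(364,257),(347,264),(331,268),(350,240),(422,203),(374,289),(200,400),(300,172),(400,150),(320,160),(390,160)]).round(4))
E
```

```text
[[ 0.5353 -0.1968  0.1124]
 [ 0.5001 -0.1457  0.1074]
 [ 0.4881 -0.101   0.1087]
 [ 0.4716 -0.061   0.1113]
 [ 0.4621 -0.0234  0.1193]
 [ 0.5271 -0.0671  0.1249]
 [ 0.6237 -0.2505  0.0479]
 [ 0.4093 -0.1348  0.0124]
 [ 0.1293  0.3016  0.003 ]
 [ 0.6738  0.0475  0.1885]
 [ 0.7673 -0.2042  0.0016]
 [ 0.7053  0.0033  0.1671]
 [ 0.6884 -0.1428  0.2502]]
```

View pics/topc.png

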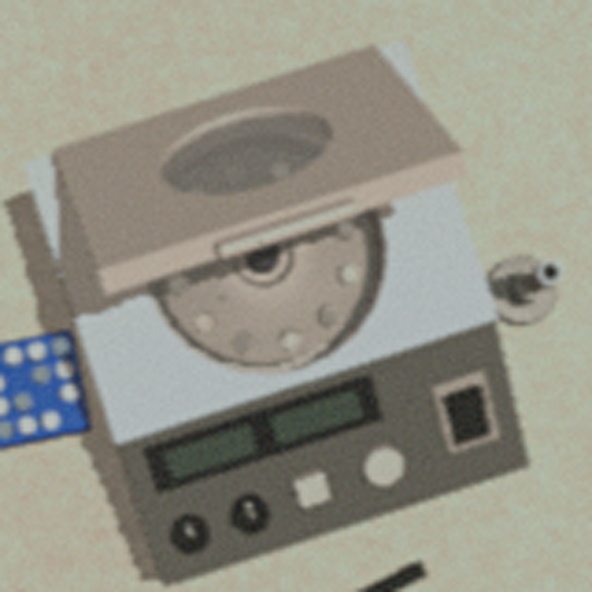

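View pics/sidec.png

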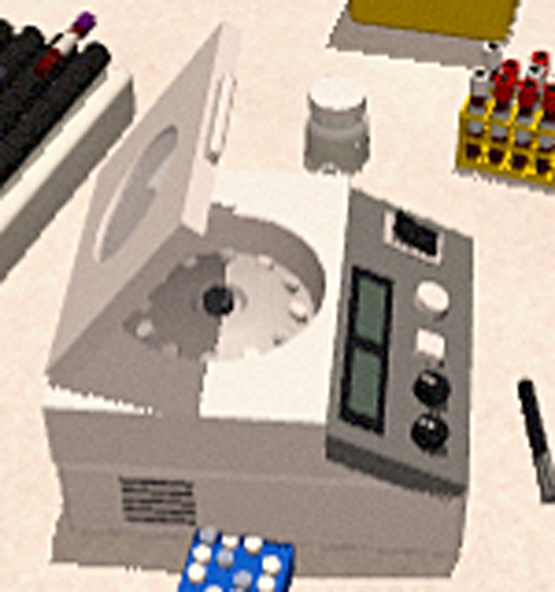

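```bash
cat > meas.py <<'E'
from h import *
from scipy.optimize import least_squares
T,S=load('top'),load('side')
o={'top':(280,125),'side':(235,120)}
def px(n,p): return (np.array(p,float)+.5)/3.7-.5+o[n]
def W(c,p): r=rays(c,p)[0]@c['rotation'].T; return r
def plane(c,p,z): r=W(c,p); return c['origin']+r*(z-c['origin'][2])/r[2]
def tri(pt,ps):
    A=[];b=[]
    for c,p in((T,pt),(S,ps)):
        d=W(c,p); d/=np.linalg.norm(d); P=np.eye(3)-np.outer(d,d); A.append(P); b.append(P@c['origin'])
    A=np.vstack(A);b=np.hstack(b); x,*_=np.linalg.lstsq(A,b,rcond=None); return x,np.linalg.norm(A@x-b)
def blob(c,p,bright,r=5):
    g=cv2.cvtColor(c['color'],cv2.COLOR_RGB2GRAY); x,y=np.round(p).astype(int)
    w=g[y-r-3:y+r+4,x-r-3:x+r+4]; t,m=cv2.threshold(w,0,255,(cv2.THRESH_BINARY if bright else cv2.THRESH_BINARY_INV)+cv2.THRESH_OTSU)
    n,l,s,cc=cv2.connectedComponentsWithStats(m); i=l[r+3,r+3]; return cc[i]+[x-r-3,y-r-3],s[i,4]
# pose
obs=[('top',(167,583),(-.14,.125,.085)),('top',(527,465),(-.14,-.125,.085)),('top',(117,443),(-.045,.125,.14)),('top',(495,323),(-.045,-.125,.14)),
 ('side',(470,490),(-.14,.125,.085)),('side',(352,182),(-.045,-.125,.14)),('side',(474,237),(-.14,-.125,.085))]
C={'top':T,'side':S}
def proj(n,X):
    c=C[n]; R=c['rotation'].T
    return cv2.projectPoints(np.array([X]),cv2.Rodrigues(R)[0],-R@c['origin'],c['K'],np.array([float(c['k1']),0,0,0,0]))[0][0,0]
def M(q,X):
    x,y,a=q; X=np.array(X); return np.array([x+np.cos(a)*X[0]-np.sin(a)*X[1],y+np.sin(a)*X[0]+np.cos(a)*X[1],X[2]])
f=lambda q:np.hstack([proj(n,M(q,X))-px(n,p) for n,p,X in obs])
s=least_squares(f,[.6,-.1,.3],loss='soft_l1'); q=s.x; print(q,f(q).reshape(-1,2).round(1).tolist())
inv=lambda X:np.array([np.cos(q[2])*(X[0]-q[0])+np.sin(q[2])*(X[1]-q[1]),-np.sin(q[2])*(X[0]-q[0])+np.cos(q[2])*(X[1]-q[1]),X[2]])
for nm,a,b,br in(('start',(384,466),(432,299),1),('stop',(313,490),(431,345),1),('rocker',(467,415),(415,233),0),('k1',(250,514),(432,388),0),('k2',(190,533),(430,432),0)):
    A,na=blob(T,px('top',a),br);B,nb=blob(S,px('side',b),br)
    if nm in('start','rocker'): print(nm,'blob vs eye',A-px('top',a),B-px('side',b),na,nb)
    if nm[0] in 'kr': A,B=px('top',a),px('side',b)
    X,e=tri(A,B); print(nm,X.round(4),e.round(4),'mach',inv(X).round(4),'out of panel',((inv(X)[2]-.085)*np.cos(.442)-(inv(X)[0]+.14)*np.sin(.442)).round(4),'up',((inv(X)[0]+.14)*np.cos(.442)+(inv(X)[2]-.085)*np.sin(.442)).round(4))
for a,b in(((102,270),(183,228)),((462,148),(225,25))):
    X,e=tri(px('top',a),px('side',b)); print('lid',inv(X).round(4),e.round(4))
X=[inv(p) for p in pts(T,[px('top',(x,y)) for x,y in((100,200),(200,225),(300,205),(400,150),(380,80),(150,160))])]; print(np.round(X,4))
E
python3 meas.py
```

```text
[ 0.59799518 -0.0796243   0.32127975] [[-1.8, 1.0], [0.2, 0.2], [-1.0, 0.0], [0.3, -1.4], [-0.0, -1.0], [0.1, -2.2], [0.4, -0.2]]
start blob vs eye [0.1048906  0.00225225] [ 0.10810811 -0.94594595] 84 48
start [ 0.5044 -0.1469  0.1059] 0.0014 mach [-0.11   -0.0342  0.1059] out of panel 0.0061 up 0.036
stop [ 0.4892 -0.1011  0.1054] 0.0012 mach [-0.11    0.014   0.1054] out of panel 0.0056 up 0.0358
rocker blob vs eye [-0.15904366 -0.2972973 ] [-0.14212488  0.25396086] 130 87
rocker [ 0.537  -0.1982  0.1128] 0.0019 mach [-0.0953 -0.0933  0.1128] out of panel 0.006 up 0.0523
k1 [ 0.4734 -0.0616  0.105 ] 0.0011 mach [-0.1125  0.0565  0.105 ] out of panel 0.0063 up 0.0334
k2 [ 0.461  -0.0236  0.1045] 0.0008 mach [-0.1123  0.0964  0.1045] out of panel 0.0058 up 0.0333
lid [0.0414 0.1011 0.2768] 0.0006
lid [ 0.0426 -0.1079  0.2777] 0.001
[[ 0.0897  0.0892  0.2201]
 [ 0.0497  0.043   0.2731]
 [ 0.0404 -0.0107  0.2866]
 [ 0.0556 -0.0763  0.2651]
 [ 0.1098 -0.0932  0.1933]
 [ 0.1077  0.0516  0.195 ]]
```

```bash
cat > a.py <<'E'
from h import *
from scipy.spatial.transform import Rotation as Ro
q=np.array([.59800,-.07962,.32128]); Rm=Ro.from_euler('z',q[2])
v=lambda x,y,z:Rm.apply([x,y,z])
s,c=np.sin(.442),np.cos(.442)
N=v(-s,0,c); UP=v(c,0,s)
rot=lambda t:(Rm*Ro.from_matrix(np.array([[-np.cos(t),0,np.sin(t)],[0,1,0],[-np.sin(t),0,-np.cos(t)]]))).as_rotvec()
RP=rot(.442); RD=rot(0.)
ROCK=np.array([.537,-.1982,.1128])+.012*UP; START=np.array([.5044,-.1469,.1059])
def shot(n,tag,box=None):
    k=cam(n); im=k['color'][...,::-1]
    if box: a,b,w,h=box; im=cv2.resize(im[b:b+h,a:a+w],None,fx=3.7,fy=3.7,interpolation=cv2.INTER_CUBIC); im=np.clip(im*1.5,0,255).astype(np.uint8)
    cv2.imwrite(f'pics/{tag}.png',im)
E
python3 - <<'E'
from a import *
clamp(20)
goto([.153,-.606,.38],get_obs()['tool_rot'])
goto(ROCK+.15*N,RP); print(get_obs()['clock'],get_obs()['ee_pos']-ROCK-.15*N)
move_straight(ROCK+.025*N,.1)
r=move_straight(ROCK-.008*N,.02,force_limit=12); o=get_obs(); print(r,(o['ee_pos']-ROCK)@N,(o['ee_pos']-ROCK)@UP,o['wrist_force'],o['clock'])
sleep(.2)
move_straight(ROCK+.15*N,.1)
goto([.40,-.40,.40],RD)
shot('side','s1',(235,120,150,160)); print(get_obs()['clock'])
E
```

```text
3.4 [ 0.00018551 -0.00071636  0.00027548]
True 0.0026404455887745902 0.000728259554206296 [-3.59526036  1.11411617  5.83662201] 5.9
8.75
```

View pics/s1.png

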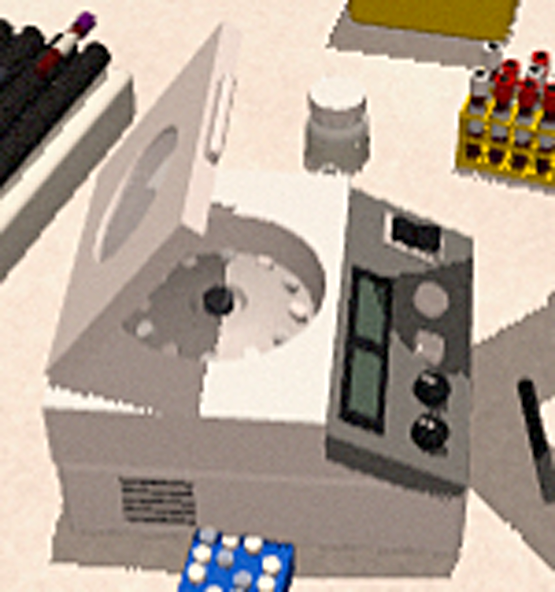

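The side crop shows the rocker at (415,232), but I can't tell from this whether it is fully on. I'll press again and compare the depth of first contact with the stop.

Run:
```python
from a import *
goto(ROCK+.10*N,RP); move_straight(ROCK+.02*N,.1)
for f in (2,10,20):
    r=move_straight(ROCK-.010*N,.015,force_limit=f); o=get_obs(); print(f,r,(o['ee_pos']-ROCK)@N,o['wrist_force']@N,o['wrist_force'],o['clock'])
# calibrate panel height for reference: measured depth of panel beside the keys
move_straight(ROCK+.10*N,.1)
goto([.40,-.40,.40],RD)
shot('top','t1',(340,200,100,80)); print(get_obs()['clock'])
T0=load('top')
a=pts(T0,[(x,y) for x in range(352,398,3) for y in range(262,272,2)])-[q[0],q[1],0]
a=Rm.inv().apply(a); print('panel out', np.median((a[:,2]-.085)*c-(a[:,0]+.14)*s))
```

```text
2 True 0.002672239224920907 4.613395558864754 [-1.68561291  0.06073292  4.35610484] 11.9917
10 True 0.0026852378456931896 4.017429520831301 [-1.40194442  0.31364542  3.86194076] 12.275
20 True 0.0026568954048490903 6.138913778901782 [-2.71613386  0.06834756  5.58223703] 12.625
14.9083
panel out -0.00042461447511129896
```

View pics/t1.png

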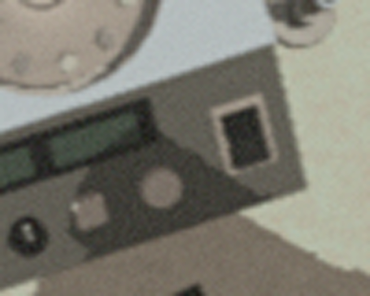

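The top crop shows the rocker at about (245,137) sitting evenly in its bezel. The tip met a rigid stop about 8.6 mm out on both presses, which matches the on position. I'll check the tilt from depth.

Run:
```python
from a import *
k=load('top'); dep=[read_camera('top')['z_map'] for _ in range(6)]; k['z_map']=np.mean(dep,0)
P=[(x,y) for x in range(392,420) for y in range(222,254)]
w=pts(k,P); p=Rm.inv().apply(w-[q[0],q[1],0])
out=(p[:,2]-.085)*c-(p[:,0]+.14)*s; up=(p[:,0]+.14)*c+(p[:,2]-.085)*s
m=abs(p[:,1]+.0933)<.009
for u in np.arange(.02,.09,.005):
    i=m&(abs(up-u)<.0025); print(round(u,3),i.sum(),out[i].mean().round(4))
```

```text
0.02 13 0.0015
0.025 12 0.0015
0.03 4 0.0034
0.035 7 0.0139
0.04 18 0.0134
0.045 17 0.0113
0.05 14 0.01
0.055 17 0.0096
0.06 16 0.0094
0.065 13 0.0095
0.07 22 0.0068
0.075 17 0.0032
0.08 14 0.0018
0.085 15 0.0016
```

The power is on: the upper half lies flat about 8 mm off the panel and the lower half is proud. Next is the lid.

Run:
```python
from a import *
xh=.1405; d=.135
P=lambda t:np.array([q[0],q[1],0])+v(xh-d*np.cos(t)+.016*np.sin(t)+.011*np.sin(t)/max(np.sin(.5),np.sin(t)),-.003,.14+d*np.sin(t)+.016*np.cos(t))
A=P(1.0); goto(A+[0,0,.13],RD); move_straight(A+[0,0,.01],.12)
f0=get_obs()['wrist_force']
for t in np.arange(.95,-.01,-.12):
    r=move_straight(P(max(t,0.03))+[0,0,.003],.07,force_limit=25); o=get_obs(); print(round(t,2),r,(o['wrist_force']-f0).round(1),o['ee_pos'][2].round(4))
    if r: break
else:
    r=move_straight(P(0)-[0,0,.012],.02,force_limit=12); o=get_obs(); print(r,o['ee_pos'],o['wrist_force'])
sleep(.3); print(get_obs()['wrist_force'],get_obs()['clock'])
```

```text
0.95 False [ 0.1  0.1 -0.9] 0.2623
0.83 False [ 0.2  0.  -1. ] 0.2539
0.71 False [0.5 0.3 1.1] 0.2437
0.59 False [0.5 0.7 0. ] 0.2309
0.47 False [ 0.1  0.8 -0.8] 0.2177
0.35 False [-0.  -0.1 -0.5] 0.2036
0.23 False [ 0.2  0.5 -0.8] 0.1887
0.11 False [-0.1  0.  -0.4] 0.173
True [ 0.60583382 -0.08028387  0.15610209] [-0.98933383  0.05417698  3.08060991]
[0.73033434 0.61163197 2.59067897] 22.3
```

Run:
```python
from a import *
p=get_obs()['ee_pos']; r=move_straight(p-[0,0,.008],.015,force_limit=20); sleep(.3); print(r,get_obs()['ee_pos'][2])
move_straight(p+[0,0,.12],.12); goto([.40,-.40,.40],RD)
shot('side','s2',(235,120,150,160)); k=cam('top'); print(get_obs()['clock'])
for x in (-.015,0,.03,.06,.1,.125):
    row=[]
    for y in (-.07,.0,.07):
        X=np.array([q[0],q[1],0])+v(x,y,.156); R=k['rotation'].T
        u=cv2.projectPoints(X[None],cv2.Rodrigues(R)[0],-R@k['origin'],k['K'],np.array([float(k['k1']),0,0,0,0]))[0][0,0]
        a,b=np.round(u).astype(int); row.append(np.median(pts(k,[(a+i,b+j) for i in(-2,-1,0,1,2) for j in (-2,-1,0,1,2)])[:,2]).round(4))
    print(x,row)
```

```text
True 0.15612452509486235
25.675
-0.015 [np.float64(0.1584), np.float64(0.1575), np.float64(0.1574)]
0 [np.float64(0.1567), np.float64(0.1538), np.float64(0.1571)]
0.03 [np.float64(0.1567), np.float64(0.1533), np.float64(0.1573)]
0.06 [np.float64(0.1572), np.float64(0.1536), np.float64(0.1571)]
0.1 [np.float64(0.1573), np.float64(0.1564), np.float64(0.1566)]
0.125 [np.float64(0.1558), np.float64(0.1553), np.float64(0.1558)]
```

View pics/s2.png

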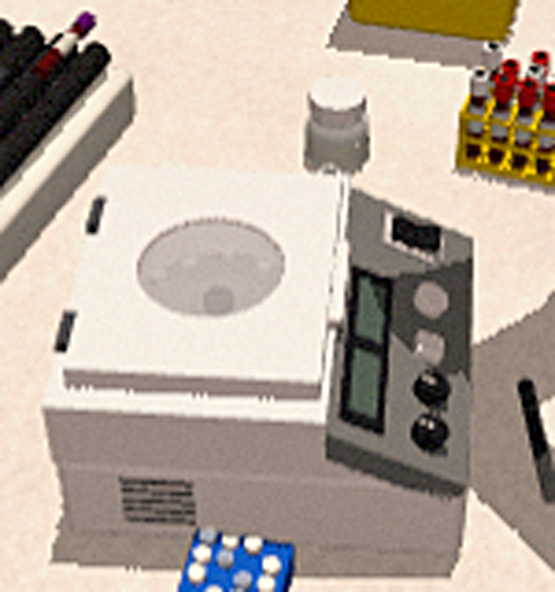

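The picture shows the lid lying flat and shut, with its window at (212,267). Depth gives an even height of about 157 mm. Now I'll press START.

Run:
```python
from a import *
goto(START+.10*N,RP); move_straight(START+.02*N,.1)
r=move_straight(START-.012*N,.02,force_limit=2.0); o=get_obs(); print(r,(o['ee_pos']-START)@N,o['wrist_force']@N)
r=move_straight(START-.012*N,.01,force_limit=10); o=get_obs(); print(r,(o['ee_pos']-START)@N,o['wrist_force']@N)
sleep(.4); o=get_obs(); print((o['ee_pos']-START)@N,o['wrist_force']@N,o['clock'])
```

```text
True 0.0012589943890580235 2.241813506838945
True -0.00033518996244383676 5.414324276332554
-0.0003367954377990086 5.61316038573015 29.725
```

Run:
```python
from a import *
r=move_straight(START-.012*N,.015,force_limit=15); sleep(.3); o=get_obs(); print(r,(o['ee_pos']-START)@N,o['wrist_force']@N,o['clock'])
move_straight(START+.12*N,.1); goto([.40,-.40,.40],RD); sleep(.5)
for n,b in(('top',(280,125,160,160)),): shot(n,'t3',b)
k=load('top'); k['z_map']=np.mean([read_camera('top')['z_map'] for _ in range(6)],0)
w=pts(k,[(x,y) for x in range(355,420) for y in range(222,268)]); p=Rm.inv().apply(w-[q[0],q[1],0])
out=(p[:,2]-.085)*c-(p[:,0]+.14)*s; up=(p[:,0]+.14)*c+(p[:,2]-.085)*s
for n,y,u in(('start',-.0342,.036),('stop',.014,.036),('rock up',-.0933,.062),('rock lo',-.0933,.04)):
    i=(abs(p[:,1]-y)<.006)&(abs(up-u)<.006); print(n,i.sum(),np.median(out[i]).round(4))
print(get_obs()['clock'],get_obs()['wrist_force'])
```

```text
True -0.00038714115713404387 7.458658947164517 30.3333
start 21 0.0105
stop 22 0.0105
rock up 22 0.0095
rock lo 22 0.0131
33.7083 [-0.21308911  0.36334461 -0.65339806]
```

View pics/t3.png

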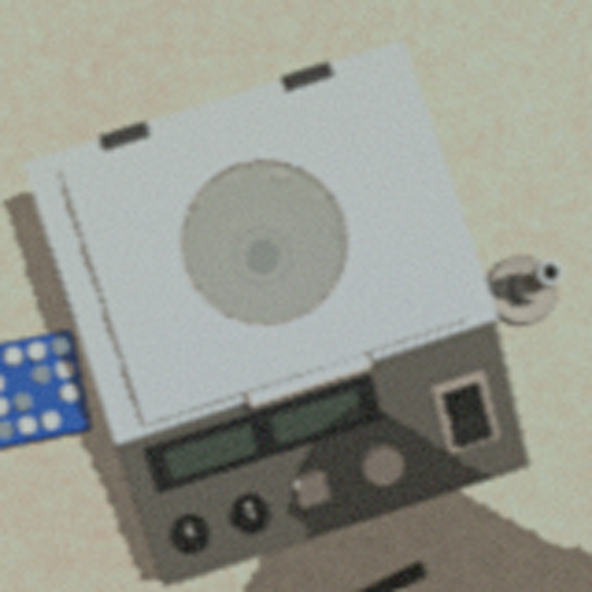

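The picture shows the lid flat, the rocker on and both keys up, with the tube stand, rack and marker where they were. The START press ended on a rigid stop about 3.9 mm in.

```bash
python3 -c "
from plant import *
print(close_job())"
```

```text
the job is handed in; nothing more can be done
None
```

The power is on, the lid is shut and START was pressed to its stop and let go; the job was handed in at about 34 s of the 51 s, and no verdict came back.

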